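# Chock the ceramic rolling pin in the display case and slide the hatch shut

## Task

Put the ceramic rolling pin on show in the display case: first stand the orange chock on the sloping board under the open hatch, square across the slope, then set the pin down gently against the chock's uphill side so that it cannot roll down to the cups when you let go. Then push the sliding hatch fully shut by its bar. Leave the other crockery where it stands.

Things in the scene. Friction and masses are not known exactly. Their poses are not given: they have to be found in the camera images.
- case: Low display case, clear walls 8 mm thick, aluminium edges, fixed, 240 (x) x 460 (y) x 108 mm high; origin at the centre of its underside, z up. Its -y half (x -107 to 107, y -222 to 0 mm) is open at the top while the hatch is open; the +y half is covered by fixed glass 95 mm up, with two fixed cups under it at y = 150 mm.
- board (a point): Point on the top of the wooden board inside the case, at the middle of its open half: case x = 0, y = -111, z = 26.7 mm; axes as the case's. The board (224 x 444 mm, flat) slopes down along the case's +y at 0.06 rad: its top is 20 mm above the case's underside at y = 0 and 6 mm higher for every 100 mm towards -y (uphill). A free pin rolls towards +y.
- hatch (a joint): Opening of the sliding hatch in m: 0 = shut against the frame at the case's -y end, 0.215 = fully open, lying over the fixed glass; it moves along the case's +y as it opens. Clear panel 214 x 222 x 6 mm, top 107 mm above the table; slides with about 2.5 N of friction plus 8 N per m/s and stays where left. Its -y edge is at case y = -223 mm + opening.
- bar (a point): Centre of the black push bar that stands on the hatch: 130 mm along the case's x, 12 mm thick along y, 30 mm high from the panel's top upwards (this point is half-way up); axes as the case's. At case x = 0, y = -157 mm + opening, z = 122 mm.
- chock_mid (a point): Centre (28 mm up) of the loose orange chock, 0.18 kg, standing on the table: upright fin 90 mm along its x, 24 mm thick along y, 56 mm high, gripped across its thickness. On both sides alike a black foot ramp slopes from 20 mm high at the fin to a blunt toe 7 mm high, 34 mm from the mid-plane. A pin against the toe has its axis about 50 mm from the mid-plane.
- pin_mid (a point): Centre of the loose white ceramic rolling pin, 0.3 to 0.6 kg: barrel 46 mm in diameter, 120 mm long, and at each end a wooden grip 24 mm in diameter, 25 mm long (170 mm in all). Its axis is x; its y and z turn as it rolls. It starts in the cradle, its axis 34.5 mm above the table.
- cradle: Low wooden cradle, fixed to the table, that holds the pin at the start: base plate 120 (x) x 56 (y) x 4 mm, and two saddles 44 mm wide and 18 mm high at x = -45 and 45 mm; between the saddles there is room for fingers on both sides of the pin. Origin at the centre of its underside; the pin lies along its x.
- mug: Green mug, 76 mm across, 90 mm high; a bystander, loose on the table. Origin at the centre of its underside.
- bowl: Blue bowl, 90 mm across, 50 mm high; a bystander, loose on the table. Origin at the centre of its underside.
- jar: White lidded jar, 72 mm across, 110 mm high; a bystander, loose on the table. Origin at the centre of its underside.
Things that resemble listed ones, but are neither listed nor needed, are in the scene too. What is shaped like the part that bears chock_mid but turquoise or yellow is not meant.

How it is judged:
By the outcome, as a careful person would: the job done as asked, in the order asked, and still so for the second after the job is handed in, with the robot touching nothing.
It also fails if it takes over 67 s, if anything falls off the work surface, if the arm or the gripper's body presses on something with over 40 N, if the wrist force passes 120 N, or if a joint passes its speed limit or range.

## Robot

A 6-joint arm with a two-finger parallel gripper is mounted at the origin on the work surface. World frame = base frame: x ahead of the robot, y to its left, z up, the work surface at z = 0. Lengths are in m, angles in rad, forces in N, time in s.
With the tool pointing down it reaches from about 0.425 to 0.95 m from the base axis. Payload 3.5 kg.
Tool frame: the origin (TCP) lies between the finger pads; the fingertips stand 14 mm ahead of it and the grasp point (between the pads) lies 5 mm behind it (ctrl.tip_extent is the distance from the TCP to the fingertips, in m); x points along the fingers, z is the direction in which the jaws open and shut, and the axes are right-handed (so a half turn about x gives the same grasp; the last joint's range is limited). The gripper opens to 85 mm and grips with 20 to 120 N. Pads are 22 mm wide; open, the fingers measure 114 mm over their backs; the gripper's body (76 mm by 85 mm) begins 54 mm behind the grasp point. The pads swing forward as they close: fully open they stand 13 mm farther back than shut.
Start: joints at [-1.311, 0.286, 1.577, -0, 1.279, -0.15], TCP at [0.269, -0.619, 0.245] pointing down, gripper open.
Joint ranges: [-2.77, 2.77], [-0.9, 2.22], [0.21, 2.48], [-1.53, 4.67], [0.24, 2.81], [-2.84, 2.84]. Speed limits (rad/s): [2.79, 2.79, 3.14, 3.14, 3.14, 3.14].

## Interface

Orientations are given as a unit quaternion [x, y, z, w].
In Python, from plant import ctrl gives the robot as it stands.
- The arm moves only by the tool move_arm, never from a script. Its argument "commands" is one flat list of numbers, 4 for each row, row after row: the shift along the tool's x, y, z in units of 25 mm (1.0 is 25 mm), then the turn about the tool's x in units of 5 degrees (1.0 is 5 degrees). A call has 1 to 20 rows; each row shifts and turns the commanded pose from where the row before left it, along the tool's axes as they then stand; what a row does not reach is not made up. A row lasts 1/8 s, in which the tool goes at most 62.5 mm and 10.7 degrees, less where a joint would pass 70% of its speed; a pose out of reach is approached as far as the arm can. A call is refused whole if a number of a shift passes 1 or a number of a turn 1, either way. A call with a gripper value outside its range is refused whole. "jaw" is the finger opening in mm, from 0 to 85.4, set as the call begins (left out, the last holds). The fingers move at their own pace and stop on an object; "force" is the grip in N (left out, the last holds). Time passes only in rows, so rows that do not move let the fingers close. It gives the time, the measured TCP pose, the force and the opening at its end, in the units of the state.
- ctrl.get_state(): the state, without advancing time (a new reading comes with each control period).
- ctrl.read_camera(name): name is "side" or "top"; returns the picture (420x560x3 uint8, red, green, blue); there is no depth.
- ctrl.get_calibration(name): a dict with "camera_matrix" (3x3 intrinsics, pixels), "camera_from_world" (4x4, takes a point from world to camera coordinates). Camera axes: x right, y down, z forward; pixel columns grow to the right and rows downward; lengths in m; the calibration is good to about 2 mm. A picture is of the moment at which its call begins. get_calibration takes no time and is no camera call.
- ctrl.sign_off(): hands the job in, once; it reports no verdict.
The state is a dict: "time": time; "qpos": joint angles; "dq": joint speeds; "joint_efforts": joint torques, N m; "eef_pos": TCP position; "tcp_rot": TCP orientation; "contact_force": force on the tool from outside, world axes, zero at the start; "wrist_torque": the same for the moment, N m; "opening": opening from 0.0 (shut) to 1.0 (fully open).
Only numpy, scipy, OpenCV 4.12 (cv2) and the standard library are available. Lean on these libraries where they do the work, as an engineer would, in place of code of your own. Each camera call takes 0.05 s, during which the arm holds its last target.

## Working session

There is one attempt and no reset: what is moved stays moved. The work goes in short steps, Python scripts to look and compute and a tool call to move; the robot and the scene stay as the last step left them, time stands still between calls to the robot, and variables do not carry over. Pictures are saved under pics/ and viewed, and the job is handed in when it is done.

Besides the shell and the picture viewer there is one more tool, called after "Request:" as name(argument=value, ...) on one line, values as JSON. move_arm: Moves the arm, as the interface text tells. Its arguments: {"type":"object","properties":{"commands":{"type":"array"},"jaw":{"type":"number"},"force":{"type":"number"}},"required":["commands"]}

```bash
mkdir -p pics; ls; python3 - <<'E'
from plant import ctrl
import cv2
for n in("side","top"):
    im=ctrl.read_camera(n); cv2.imwrite(f"pics/{n}0.png",im[:,:,::-1])
    c=ctrl.get_calibration(n); print(n,c)
print(ctrl.get_state())
E
```

```text
pics
side {'camera_matrix': array([[465.58575847,   0.        , 274.63772429],
       [  0.        , 465.58575847, 208.75072363],
       [  0.        ,   0.        ,   1.        ]]), 'camera_from_world': array([[-0.9329499 , -0.35983596,  0.01107086,  0.39636506],
       [-0.21937279,  0.54384892, -0.81000243,  0.21116064],
       [ 0.28544712, -0.75812033, -0.58632201,  0.79298814],
       [ 0.        ,  0.        ,  0.        ,  1.        ]])}
top {'camera_matrix': array([[422.8035542 ,   0.        , 276.49327276],
       [  0.        , 422.8035542 , 213.17178809],
       [  0.        ,   0.        ,   1.        ]]), 'camera_from_world': array([[-0.02442058, -0.99969271, -0.00425648, -0.04232661],
       [-0.99449367,  0.02472718, -0.10183767,  0.47175845],
       [ 0.10191163,  0.00174611, -0.99479192,  1.0044785 ],
       [ 0.        ,  0.        ,  0.        ,  1.        ]])}
{'time': 0.1, 'qpos': array([-1.31099047e+00,  2.87122550e-01,  1.57802787e+00, -1.57043380e-06,
        1.27860910e+00, -1.50020441e-01]), 'dq': array([ 0.00146325, -0.00158906, -0.0048119 , -0.00101139, -0.00088137,
        0.00186653]), 'joint_efforts': array([ 5.20852336e-04, -4.07298589e+01, -2.93698937e+01, -1.36646822e-04,
        3.45666478e-03,  3.80218694e-06]), 'eef_pos': array([ 0.26882123, -0.61854527,  0.24405663]), 'tcp_rot': array([ 0.38830869,  0.59185111, -0.38728712,  0.59070916]), 'contact_force': array([-0.31363426, -0.21097465,  0.24923143]), 'wrist_torque': array([-0.03732712, -0.02158498,  0.01288908]), 'opening': 1.0025725541030521}
```

View pics/side0.png

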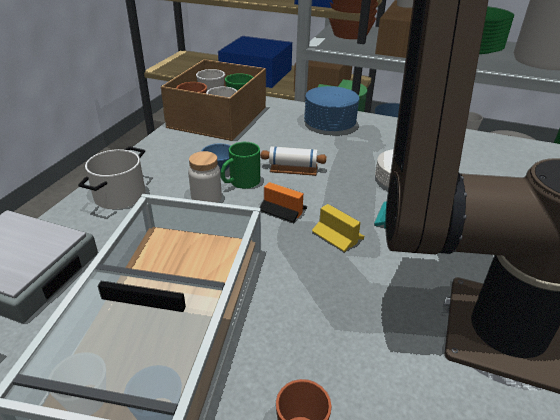

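View pics/top0.png

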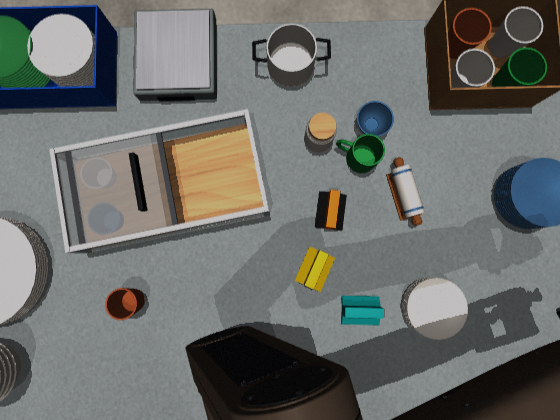

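The top view shows the case around (160,180), its open half on the right towards world -y. The orange chock is at (331,210). A yellow look-alike is at (315,269) and a turquoise one at (361,310). The pin lies in its cradle at (406,190). I'll enlarge these and measure.

```bash
cat > h.py <<'E'
import numpy as np, cv2
from plant import ctrl
cal={n:ctrl.get_calibration(n) for n in("side","top")}
def ray(n,px):
    K=cal[n]["camera_matrix"];T=cal[n]["camera_from_world"];R=T[:3,:3]
    return -R.T@T[:3,3], R.T@np.linalg.inv(K)@np.array([px[0],px[1],1.])
def onz(n,px,z):
    o,d=ray(n,px); return o+d*(z-o[2])/d[2]
def tri(ps,pt):
    o1,d1=ray("side",ps);o2,d2=ray("top",pt)
    A=np.stack([d1,-d2],1); s=np.linalg.lstsq(A,o2-o1,rcond=None)[0]
    a=o1+d1*s[0];b=o2+d2*s[1]; return (a+b)/2,np.linalg.norm(a-b)
def proj(n,p):
    T=cal[n]["camera_from_world"];q=cal[n]["camera_matrix"]@(T[:3,:3]@np.asarray(p)+T[:3,3]);return q[:2]/q[2]
E
python3 - <<'E'
import cv2,numpy as np
from h import *
t=cv2.imread("pics/top0.png");s=cv2.imread("pics/side0.png")
cv2.imwrite("pics/c1.png",cv2.resize(t[100:260,40:280],None,fx=3.3,fy=3.3,interpolation=cv2.INTER_CUBIC))
cv2.imwrite("pics/c2.png",cv2.resize(t[95:325,290:450],None,fx=2.6,fy=2.6,interpolation=cv2.INTER_CUBIC))
cv2.imwrite("pics/c3.png",cv2.resize(s[135:250,180:370],None,fx=4.2,fy=4.2,interpolation=cv2.INTER_CUBIC))
for n,im in(("top",t),("side",s)):
    h=cv2.cvtColor(im,cv2.COLOR_BGR2HSV)
    m=cv2.inRange(h,(6,190,130),(16,255,255))
    k,l,st,c=cv2.connectedComponentsWithStats(m)
    for i in range(1,k):
        if st[i,4]>60: 
            print(n,"orange",st[i],c[i],cv2.boxPoints(cv2.minAreaRect(np.argwhere(l==i)[:,::-1].astype(np.float32))).round(1).tolist())
E
```

```text
top orange [123 292  14  18  96] [128.98958333 302.78125   ] [[119.9000015258789, 296.6000061035156], [131.0, 292.0], [137.1999969482422, 306.79998779296875], [126.0999984741211, 311.5]]
side orange [279 188  24  11  68] [290.88235294 193.17647059] [[278.70001220703125, 191.89999389648438], [280.70001220703125, 186.1999969482422], [302.0, 193.89999389648438], [300.0, 199.5]]
```

```bash
python3 - <<'E'
import cv2,numpy as np
for n,r in(("top",(150,235,385,430)),("side",(140,180,255,335))):
    im=cv2.imread(f"pics/{n}0.png"); h=cv2.cvtColor(im,cv2.COLOR_BGR2HSV)
    m=np.zeros(h.shape[:2],np.uint8); a,b,c,d=r
    m[a:b,c:d]=cv2.inRange(h,(0,0,140),(180,70,255))[a:b,c:d]
    if n=="side": print(h[160,290],h[150,300],h[185,250])
    k,l,st,ce=cv2.connectedComponentsWithStats(m)
    for i in range(1,k):
        if st[i,4]>30: print(n,st[i],ce[i],cv2.boxPoints(cv2.minAreaRect(np.argwhere(l==i)[:,::-1].astype(np.float32))).round(1).tolist())
E
```

```text
top [ 385  150   45   60 1363] [411.71973588 178.19369039] [[385.0, 150.0], [429.0, 150.0], [429.0, 209.0], [385.0, 209.0]]
top [408 209  16   7  72] [415.80555556 212.04166667] [[407.20001220703125, 211.39999389648438], [422.79998779296875, 207.89999389648438], [423.79998779296875, 212.60000610351562], [408.20001220703125, 216.10000610351562]]
[ 30  11 113] [110   3 226] [ 68 166  60]
side [ 255  140   80   40 1979] [298.50884285 156.47195553] [[255.0, 140.0], [334.0, 140.0], [334.0, 179.0], [255.0, 179.0]]
```

View pics/c1.png

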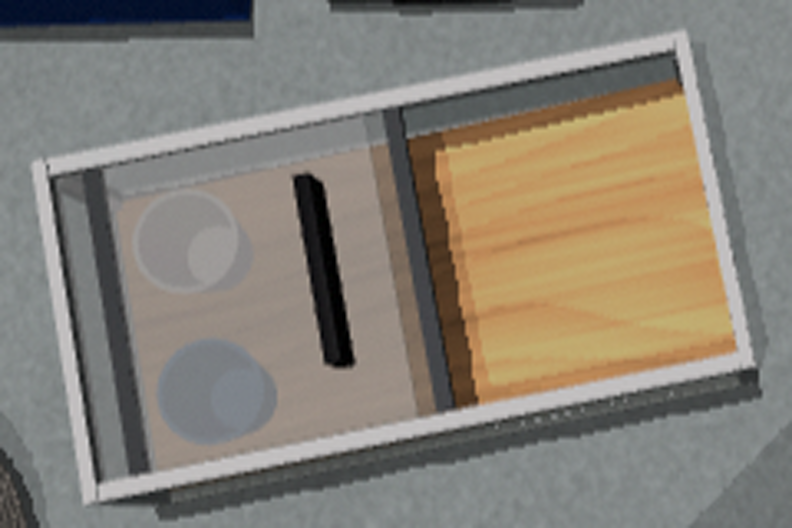

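View pics/c2.png

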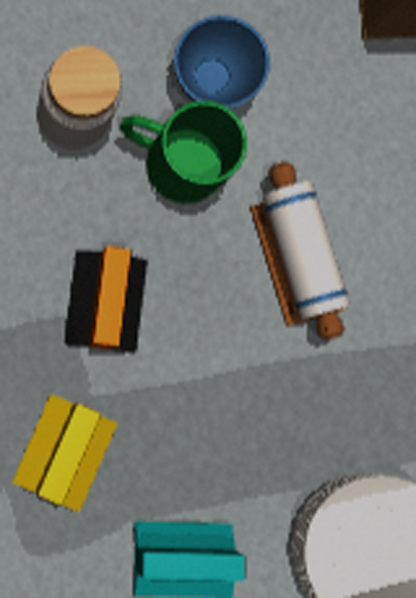

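View pics/c3.png

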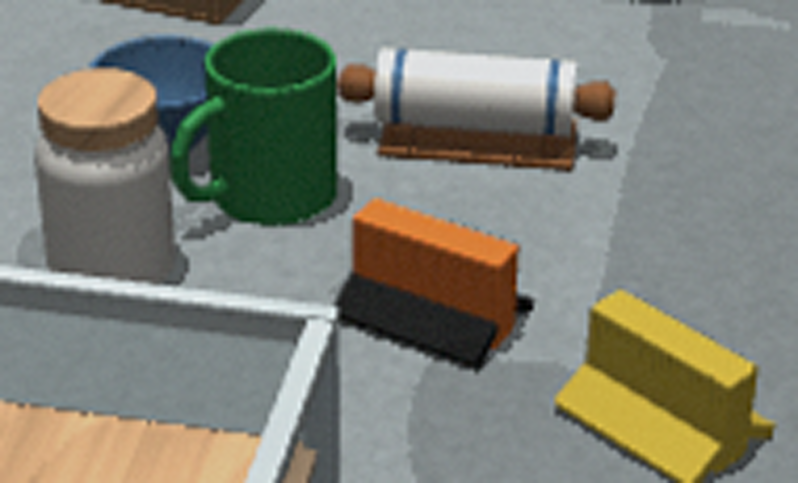

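```bash
python3 - <<'E'
from h import *
t=cv2.imread("pics/top0.png");s=cv2.imread("pics/side0.png")
c=[onz("top",p,.108) for p in[(50.6,149.1),(248.5,109.7),(269.4,209.7),(67.3,252.4)]]
c=np.array(c);print("corners\n",c.round(4)); 
print("sides",[np.linalg.norm(c[i]-c[(i+1)%4]).round(4) for i in range(4)])
O=c.mean(0);v=(c[0]+c[3]-c[1]-c[2])[:2];yaw=np.arctan2(v[1],v[0])-np.pi/2
w=(c[0]+c[1]-c[2]-c[3])[:2];print("case",O,yaw,np.arctan2(w[1],w[0]))
R=lambda p:np.array([np.cos(yaw)*(p[0]-O[0])+np.sin(yaw)*(p[1]-O[1]),-np.sin(yaw)*(p[0]-O[0])+np.cos(yaw)*(p[1]-O[1])])
for p in[(295,176),(312,176),(352,366),(327,366)]: 
    print("bar",R(onz("top",(40+p[0]/3.3,100+p[1]/3.3),.137)))
for p in[(401,109),(451,410)]: print("hatch edge",R(onz("top",(40+p[0]/3.3,100+p[1]/3.3),.107)))
# chock
def comp(im,lo,hi,roi):
    a,b,cc,d=roi;m=np.zeros(im.shape[:2],np.uint8)
    m[a:b,cc:d]=cv2.inRange(cv2.cvtColor(im,cv2.COLOR_BGR2HSV),lo,hi)[a:b,cc:d]
    k,l,st,ce=cv2.connectedComponentsWithStats(m);i=1+st[1:,4].argmax()
    r=cv2.minAreaRect(np.argwhere(l==i)[:,::-1].astype(np.float32));return st[i],ce[i],r,cv2.boxPoints(r)
st,ce,r,b=comp(t,(5,150,130),(20,255,255),(180,240,310,350))
print("fin",st,ce,r);B=np.array([onz("top",p,.056) for p in b]);print(B.round(4),onz("top",r[0],.056),onz("top",ce,.056))
print("edges",[np.linalg.norm(B[i]-B[i-1]).round(4) for i in range(4)])
# pin
g=[(290+283/2.6,95+174/2.6),(290+330/2.6,95+326/2.6)]
gs=[(180+357/4.2,135+83/4.2),(180+595/4.2,135+101/4.2)]
for a,b in zip(gs,g): print("grip",tri(a,b),onz("top",b,.0345))
# barrel corners
bt=[(290+x/2.6,95+y/2.6) for x,y in[(265,193),(311,182),(348,302),(303,313)]]
P=[onz("top",p,.0345) for p in bt];print("barrel",np.array(P).round(4),np.mean(P,0))
E
```

```text
corners
 [[ 0.6211  0.4557  0.108 ]
 [ 0.7018  0.0042  0.108 ]
 [ 0.4702 -0.0384  0.108 ]
 [ 0.3861  0.4116  0.108 ]]
sides [np.float64(0.4586), np.float64(0.2355), np.float64(0.4578), np.float64(0.2391)]
case [0.54478402 0.20826099 0.108     ] 0.180710289536256 0.18384097547006198
bar [0.06397314 0.04701004]
bar [0.06165057 0.0359057 ]
bar [-0.06927355  0.03181387]
bar [-0.06591609  0.04791376]
hatch edge [ 0.10503353 -0.0237861 ]
hatch edge [-0.10736034 -0.02007938]
fin [326 190  14  38 366] [332.67759563 208.65846995] ((332.67694091796875, 208.58462524414062), (9.674708366394043, 37.45848846435547), 7.125016689300537)
[[ 0.4328 -0.1684  0.056 ]
 [ 0.5207 -0.1826  0.056 ]
 [ 0.5173 -0.2052  0.056 ]
 [ 0.4294 -0.1908  0.056 ]] [ 0.47486929 -0.18668248  0.056     ] [ 0.47469416 -0.18667738  0.056     ]
edges [np.float64(0.0227), np.float64(0.089), np.float64(0.0229), np.float64(0.089)]
grip (array([ 0.58778174, -0.35398784,  0.03659126]), np.float64(0.0015648347538780984)) [ 0.58748257 -0.35482464  0.0345    ]
grip (array([ 0.44486886, -0.38966701,  0.03588892]), np.float64(0.0025874434478277988)) [ 0.44372335 -0.39045047  0.0345    ]
barrel [[ 0.5698 -0.3371  0.0345]
 [ 0.5792 -0.3806  0.0345]
 [ 0.4656 -0.4084  0.0345]
 [ 0.4564 -0.3662  0.0345]] [ 0.51775137 -0.37305759  0.0345    ]
```

Only one candidate is orange: the chock at (332,209) in the top view, with a 23 x 89 mm fin top. The yellow one at (315,269) and the turquoise one at (361,310) are the decoys, and the side crop confirms this. The measured case sides are 458 x 237 mm, which fits, and the hatch is about 0.20 m open. Next I'll work out the moves.

```bash
cat >> h.py <<'E'
from scipy.spatial.transform import Rotation as Ro
O=np.array([.545,.2083]);YAW=.182
def case(x,y): return O+np.array([[np.cos(YAW),-np.sin(YAW)],[np.sin(YAW),np.cos(YAW)]])@[x,y]
def board(y): return .020-.06*y
def incase(p):
    return np.array([[np.cos(YAW),np.sin(YAW)],[-np.sin(YAW),np.cos(YAW)]])@(np.asarray(p)[:2]-O)
def delta(target,jawyaw=None,say=True):
    s=ctrl.get_state();M=Ro.from_quat(s["tcp_rot"]).as_matrix()
    d=M.T@(np.asarray(target)-s["eef_pos"])/.025
    zy=np.arctan2(M[1,2],M[0,2]); t=0
    print("TCP",s["eef_pos"].round(4),"toolx",M[:,0].round(3),"y",M[:,1].round(3),"z",M[:,2].round(3),"zyaw",zy.round(3),"q",s["qpos"].round(2),"F",s["contact_force"].round(1),"op",round(s["opening"],3),"t",round(s["time"],2))
    if jawyaw is not None:
        e=(jawyaw-zy+np.pi/2)%np.pi-np.pi/2
        t=-e # tool x down: positive turn is clockwise seen from above
        print("turn deg/5:",np.degrees(t)/5)
    print("shift units (start tool axes):",d.round(3))
E
python3 - <<'E'
from h import *
print(ctrl.tip_extent)
delta([.4748,-.1867,.18],-.161+np.pi/2)
print("mug",onz("top",(366,152),.09),"bowl",onz("top",(375,118),.05),"jar",onz("top",(322,126),.11))
print("chock tgt",case(0,-.085),board(-.085),"pin tgt",case(0,-.157),board(-.157))
E
```

```text
0.014
TCP [ 0.2688 -0.6185  0.2441] toolx [-0.001  0.002 -1.   ] y [0.917 0.398 0.   ] z [ 0.398 -0.917 -0.002] zyaw -1.161 q [-1.31  0.29  1.58 -0.    1.28 -0.15] F [-0.3 -0.2  0.2] op 1.003 t 0.1
turn deg/5: 6.541196679839386
shift units (start tool axes): [  2.594  14.439 -12.555]
mug [ 0.60053547 -0.26400754  0.09      ] bowl [ 0.69381688 -0.29836651  0.05      ] jar [ 0.6584802  -0.16245263  0.11      ]
chock tgt [0.56038474 0.12470389] 0.0251 pin tgt [0.57341651 0.05389306] 0.02942
```

Request:
move_arm(commands=[0.1,0.96,-0.84,0,0.1,0.96,-0.84,0,0.1,0.96,-0.84,0,0.1,0.96,-0.84,0,0.1,0.96,-0.84,0,0.1,0.96,-0.84,0,0.1,0.96,-0.84,0,0.1,0.96,-0.84,0,0.1,0.96,-0.84,0,0.1,0.96,-0.84,0,0.2,0.96,-0.84,0,0.2,0.96,-0.84,0,0.2,0.96,-0.84,0,0.2,0.96,-0.84,0,0.2,0.96,-0.84,0], jaw=85)

```text
time: 1.98
eef_pos: [0.4737, -0.1855, 0.1947]
tcp_rot: [0.388, 0.592, -0.388, 0.591]
contact_force: [0.9, -0.1, 0.3]
opening: 0.992
```

Request:
move_arm(commands=[0,0,0,0.94,0,0,0,0.94,0,0,0,0.94,0,0,0,0.94,0,0,0,0.94,0,0,0,0.94,0,0,0,0.9,0,0,0,0])

```text
time: 2.98
eef_pos: [0.4734, -0.1866, 0.1949]
tcp_rot: [-0.538, -0.459, 0.538, -0.458]
contact_force: [-0.2, 0.2, 0.5]
opening: 0.995
```

```bash
python3 - <<'E'
from h import *
for n in("side","top"): cv2.imwrite(f"pics/{n}1.png",ctrl.read_camera(n)[:,:,::-1])
delta([.4748,-.1867,.040],-.161+np.pi/2)
E
```

```text
TCP [ 0.4735 -0.1866  0.195 ] toolx [-0.  0. -1.] y [ 0.987 -0.159 -0.001] z [-0.159 -0.987 -0.   ] zyaw -1.73 q [-0.58 -0.03  2.03  0.    1.15  1.16] F [-0.7 -0.   0.1] op 0.994 t 3.08
turn deg/5: 0.015287578130008717
shift units (start tool axes): [ 6.201e+00  5.700e-02 -3.000e-03]
```

Request:
move_arm(commands=[0.9,0.06,0,0,0.9,0,0,0,0.9,0,0,0,0.9,0,0,0,0.8,0,0,0,0.7,0,0,0,0.6,0,0,0,0.4,0,0,0,0.1,0,0,0,0,0,0,0])

```text
time: 4.32
eef_pos: [0.4754, -0.1871, 0.0406]
tcp_rot: [0.539, 0.458, -0.539, 0.458]
contact_force: [0.2, 0.4, 0.2]
opening: 0.998
```

```bash
python3 - <<'E'
from h import *
im=ctrl.read_camera("side");cv2.imwrite("pics/side2.png",cv2.resize(im[120:270,200:400,::-1],None,fx=3.5,fy=3.5))
delta([.4748,-.1867,.040],-.161+np.pi/2)
E
```

```text
TCP [ 0.4755 -0.1872  0.0408] toolx [ 0.001 -0.001 -1.   ] y [ 0.987 -0.16   0.001] z [-0.16  -0.987  0.   ] zyaw -1.732 q [-0.57  0.2   2.1  -0.    0.84  1.16] F [-0.  -0.5  0.4] op 0.996 t 4.38
turn deg/5: 0.0015018866771167696
shift units (start tool axes): [ 0.034 -0.033 -0.017]
```

View pics/side2.png

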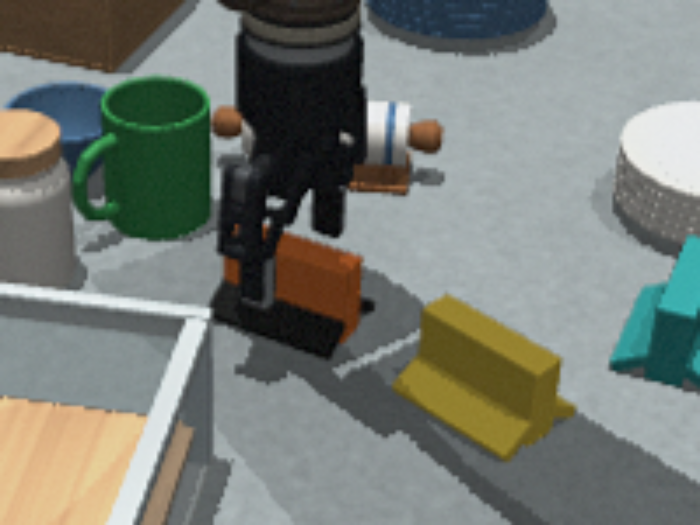

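```bash
python3 - <<'E'
from h import *
f=lambda p:((proj("side",p)-[200,120])*3.5).round(0)
d=np.array([.16,.987,0])
print(f([.4748,-.1867,.056]),f(np.array([.4754,-.187,.027])+d*.05),f([.4748+.0444,-.1867-.0072,.056]),f([.4748-.0444,-.1867+.0072,.056]))
E
```

```text
[295. 248.] [254. 324.] [234. 228.] [357. 269.]
```

The predicted pixels match the picture: fin ends at 234 and 357, finger at 254. I'll close the gripper and lift.

Request:
move_arm(commands=[0,0,0,0,0,0,0,0,0,0,0,0,0,0,0,0,0,0,0,0,0,0,0,0], jaw=0, force=50)

```text
time: 5.12
eef_pos: [0.4754, -0.1872, 0.0407]
tcp_rot: [0.539, 0.458, -0.539, 0.458]
contact_force: [0.0, -0.2, 2.6]
opening: 0.27
```

Request:
move_arm(commands=[-0.2,0,0,0,-0.6,0,0,0,-1,0,0,0,-1,0,0,0,-1,0,0,0,-1,0,0,-0.5,-1,0,0,-0.9,-0.2,0,0,-0.9,0,0,0,-0.9,0,0,0,-0.73,0,0,0,0])

```text
time: 6.5
eef_pos: [0.4749, -0.1868, 0.1908]
tcp_rot: [0.453, 0.543, -0.453, 0.543]
contact_force: [0.4, 0.3, -1.9]
opening: 0.273
```

```bash
python3 - <<'E'
from h import *
im=ctrl.read_camera("side");cv2.imwrite("pics/side3.png",im[:,:,::-1])
im=ctrl.read_camera("top");cv2.imwrite("pics/top3.png",im[:,:,::-1])
delta([*case(0,-.085),.1878],YAW+np.pi/2)
E
```

```text
TCP [ 0.475  -0.1869  0.1906] toolx [ 0. -0. -1.] y [0.984 0.18  0.   ] z [ 0.18  -0.984  0.   ] zyaw -1.39 q [-0.57 -0.03  2.03  0.    1.14  0.82] F [-0.3  0.4 -1.9] op 0.274 t 6.6
turn deg/5: -0.011389531898500446
shift units (start tool axes): [  0.112   5.603 -11.645]
```

View pics/side3.png

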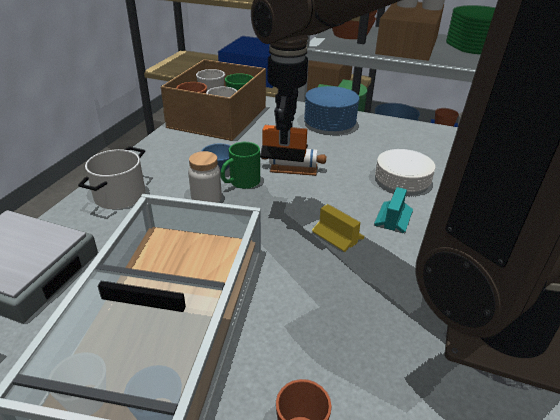

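Request:
move_arm(commands=[0,0.4,-0.8,0,0,0.47,-0.98,0,0,0.47,-0.98,0,0,0.47,-0.98,0,0,0.47,-0.98,0,0,0.47,-0.98,0,0,0.47,-0.98,0,0,0.47,-0.98,0,0,0.47,-0.98,0,0,0.47,-0.98,0,0,0.47,-0.98,0,0,0.4,-0.8,0,0,0.1,-0.25,0,0,0,0,0])

```text
time: 8.35
eef_pos: [0.5599, 0.1248, 0.1902]
tcp_rot: [0.452, 0.543, -0.453, 0.543]
contact_force: [0.6, -0.1, -1.3]
opening: 0.269
```

```bash
python3 - <<'E'
from h import *
im=ctrl.read_camera("side");cv2.imwrite("pics/side4.png",im[:,:,::-1])
im=ctrl.read_camera("top");cv2.imwrite("pics/top4.png",im[:,:,::-1])
delta([*case(0,-.085),board(-.085-.034)+.041],YAW+np.pi/2)
E
```

```text
TCP [0.5599 0.1242 0.1902] toolx [-0. -0. -1.] y [ 0.984  0.18  -0.   ] z [ 0.18  -0.984  0.   ] zyaw -1.389 q [ 0.04  0.12  1.88 -0.    1.15  1.43] F [-0.2 -0.3 -1.5] op 0.27 t 8.45
turn deg/5: -0.007274325874705648
shift units (start tool axes): [ 4.884  0.025 -0.019]
```

View pics/side4.png

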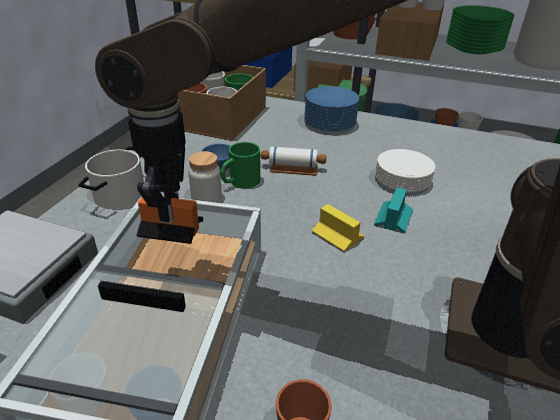

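View pics/top4.png

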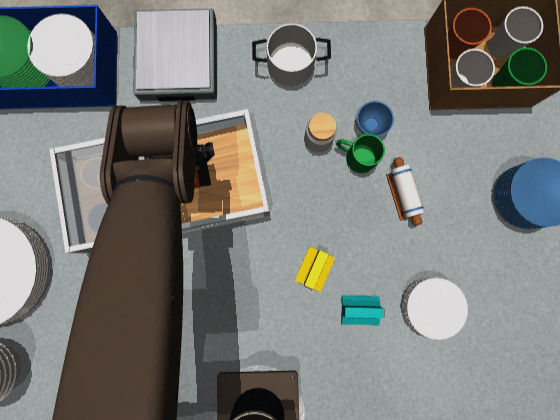

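Request:
move_arm(commands=[0.5,0,0,0,0.8,0,0,0,0.8,0,0,0,0.8,0,0,0,0.7,0,0,0,0.5,0,0,0,0.3,0,0,0,0.2,0,0,0,0.1,0,0,0,0.04,0,0,0,0,0,0,0])

```text
time: 9.82
eef_pos: [0.5603, 0.1248, 0.0722]
tcp_rot: [0.453, 0.543, -0.452, 0.544]
contact_force: [-0.3, -0.5, -2.0]
opening: 0.275
```

Request:
move_arm(commands=[0.06,0,0,0,0.04,0,0,0,0.04,0,0,0,0,0,0,0])

```text
time: 10.32
eef_pos: [0.56, 0.1248, 0.0682]
tcp_rot: [0.452, 0.543, -0.453, 0.543]
contact_force: [-0.7, 1.0, -1.8]
opening: 0.271
```

Request:
move_arm(commands=[0.03,0,0,0,0.03,0,0,0,0,0,0,0])

```text
time: 10.7
eef_pos: [0.5603, 0.1248, 0.0675]
tcp_rot: [0.452, 0.543, -0.452, 0.543]
contact_force: [-2.1, -0.4, 2.7]
opening: 0.272
```

Request:
move_arm(commands=[0,0,0,0,0,0,0,0,0,0,0,0,0,0,0,0], jaw=48)

```text
time: 11.2
eef_pos: [0.5602, 0.1248, 0.0668]
tcp_rot: [0.453, 0.543, -0.452, 0.543]
contact_force: [0.9, 0.3, -0.3]
opening: 0.562
```

Request:
move_arm(commands=[-0.3,0,0,0,-0.6,0,0,0,-1,0,0,0,-1,0,0,0,-1,0,0,0,-1,0,0,0,-0.3,0,0,0])

```text
time: 12.08
eef_pos: [0.5614, 0.1249, 0.2002]
tcp_rot: [0.454, 0.542, -0.451, 0.545]
contact_force: [-0.8, -0.2, 0.6]
opening: 0.563
```

```bash
python3 - <<'E'
from h import *
delta([.5167,-.3725,.19],.245+np.pi/2)
E
```

```text
TCP [0.5614 0.1249 0.2002] toolx [ 0.005  0.    -1.   ] y [0.983 0.181 0.005] z [ 0.181 -0.983  0.001] zyaw -1.389 q [0.04 0.11 1.87 0.   1.16 1.43] F [-0.8 -0.2  0.6] op 0.563 t 12.07
turn deg/5: -0.7207927800527579
shift units (start tool axes): [ 0.393 -5.363 19.243]
```

Request:
move_arm(commands=[0,-0.2,0.6,0,0,-0.27,1,0,0,-0.27,1,0,0,-0.27,1,0,0,-0.27,1,0,0,-0.27,1,0,0,-0.27,1,0,0,-0.27,1,0,0,-0.27,1,0,0,-0.27,1,0,0,-0.27,1,0,0,-0.27,1,0,0,-0.27,1,0,0,-0.27,1,0,0,-0.27,1,0,0,-0.27,1,0,0,-0.27,1,0,0,-0.27,1,0,0,-0.27,1,0,0,-0.3,0.7,-0.7], jaw=85)

```text
time: 14.58
eef_pos: [0.5154, -0.376, 0.1967]
tcp_rot: [0.435, 0.557, -0.435, 0.557]
contact_force: [0.6, 0.2, -0.6]
opening: 0.996
```

```bash
python3 - <<'E'
from h import *
im=ctrl.read_camera("top");cv2.imwrite("pics/top5.png",cv2.resize(im[100:260,40:280,::-1],None,fx=3.3,fy=3.3,interpolation=cv2.INTER_CUBIC))
im=ctrl.read_camera("side");cv2.imwrite("pics/side5.png",cv2.resize(im[180:420,0:280,::-1],None,fx=2.5,fy=2.5,interpolation=cv2.INTER_CUBIC))
delta([.5167,-.3725,.034],.245+np.pi/2)
E
```

```text
TCP [ 0.5151 -0.3764  0.1967] toolx [-0. -0. -1.] y [ 0.971  0.239 -0.   ] z [ 0.239 -0.971  0.   ] zyaw -1.33 q [-0.79  0.25  1.71 -0.    1.18  0.54] F [ 0.4  0.1 -0.8] op 0.994 t 14.68
turn deg/5: -0.04768400538409327
shift units (start tool axes): [ 6.508  0.101 -0.14 ]
```

View pics/top5.png

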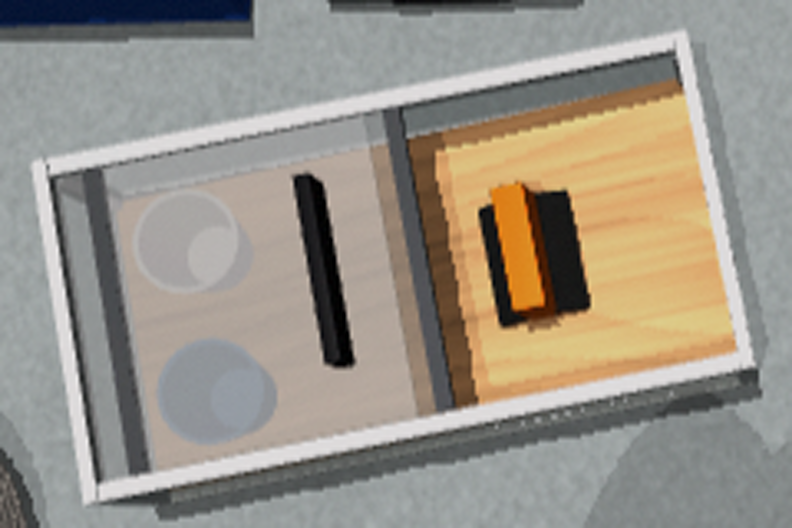

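View pics/side5.png

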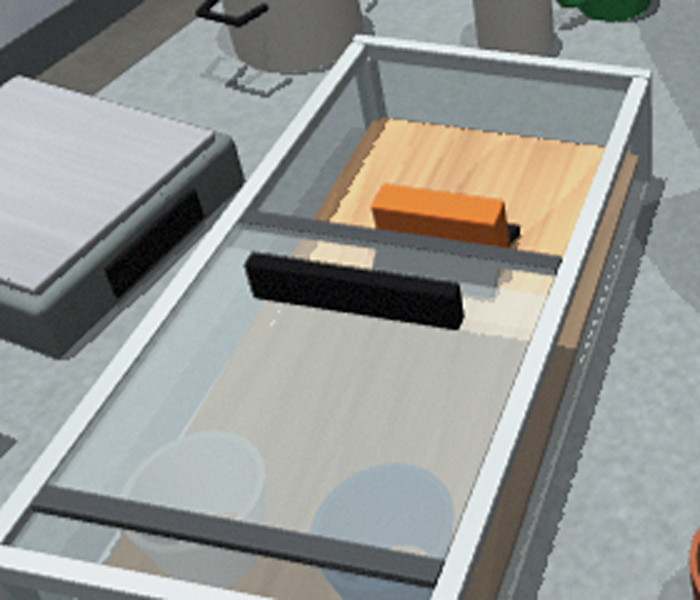

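The chock stands square on the board, its fin top at crop (520,247) and parallel to the end frame. I'll measure it, then descend on the pin.

```bash
python3 - <<'E'
from h import *
P=[incase(onz("top",(40+x/3.3,100+y/3.3),.081)) for x,y in[(492,186),(522,182),(548,305),(515,312)]]
print(np.round(P,4),np.mean(P,0))
P=[incase(onz("top",(40+x/3.3,100+y/3.3),.034)) for x,y in[(570,190),(590,306)]];print("uphill toe",P)
E
```

```text
[[ 0.0457 -0.0714]
 [ 0.0442 -0.0926]
 [-0.0458 -0.0941]
 [-0.046  -0.0706]] [-0.00047755 -0.08216687]
uphill toe [array([ 0.04396644, -0.11977994]), array([-0.04424559, -0.11767794])]
```

Request:
move_arm(commands=[0.5,0.1,-0.14,0,0.9,0,0,0,0.9,0,0,0,0.9,0,0,0,0.9,0,0,0,0.8,0,0,0,0.7,0,0,0,0.5,0,0,0,0.3,0,0,0,0.1,0,0,0,0,0,0,0])

```text
time: 16.05
eef_pos: [0.5175, -0.3703, 0.0347]
tcp_rot: [0.436, 0.557, -0.436, 0.557]
contact_force: [-0.1, 0.3, 0.8]
opening: 0.995
```

```bash
python3 - <<'E'
from h import *
im=ctrl.read_camera("side");cv2.imwrite("pics/side6.png",cv2.resize(im[90:240,200:400,::-1],None,fx=3.5,fy=3.5))
delta([.5167,-.3725,.034],.245+np.pi/2)
E
```

```text
TCP [ 0.5176 -0.3704  0.035 ] toolx [ 0.001 -0.001 -1.   ] y [0.971 0.241 0.001] z [ 0.241 -0.971  0.001] zyaw -1.328 q [-0.78  0.44  1.79 -0.    0.9   0.55] F [-0.2  0.6 -0.4] op 0.998 t 16.1
turn deg/5: -0.022792336329495726
shift units (start tool axes): [ 0.039 -0.054  0.075]
```

View pics/side6.png

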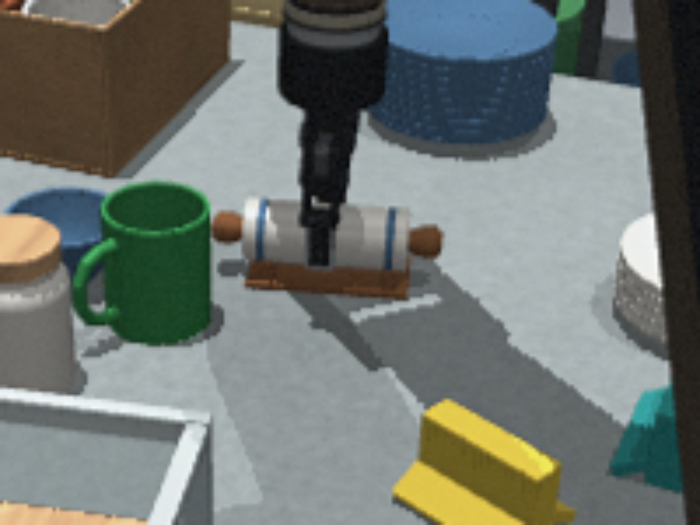

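Request:
move_arm(commands=[0.02,-0.05,0.07,0,0,0,0,0,0,0,0,0,0,0,0,0,0,0,0,0,0,0,0,0], jaw=0, force=50)

```text
time: 16.85
eef_pos: [0.5167, -0.3725, 0.0344]
tcp_rot: [0.436, 0.556, -0.436, 0.557]
contact_force: [-0.1, -1.1, 2.0]
opening: 0.522
```

Request:
move_arm(commands=[-0.1,0,0,0,-0.3,0,0,0,-0.6,0,0,0,-0.9,0,0,0,-1,0,0,0,-1,0,0,0,-1,0,0,0,-1,0,0,0,-0.5,0,0,0.72,0,0,0,0])

```text
time: 18.1
eef_pos: [0.5172, -0.3726, 0.1972]
tcp_rot: [0.453, 0.541, -0.453, 0.545]
contact_force: [-0.5, -0.9, -3.0]
opening: 0.517
```

```bash
python3 - <<'E'
from h import *
im=ctrl.read_camera("side");cv2.imwrite("pics/side7.png",cv2.resize(im[60:240,200:400,::-1],None,fx=3,fy=3))
delta([*case(0,-.157),.19],YAW+np.pi/2)
E
```

```text
TCP [ 0.5167 -0.3721  0.1955] toolx [ 0.002 -0.002 -1.   ] y [0.984 0.18  0.001] z [ 0.18  -0.984  0.002] zyaw -1.389 q [-0.78  0.25  1.72  0.    1.17  0.61] F [ 0.1 -0.1 -3. ] op 0.519 t 18.15
turn deg/5: -0.00664786263979935
shift units (start tool axes): [  0.198   5.305 -16.351]
```

View pics/side7.png

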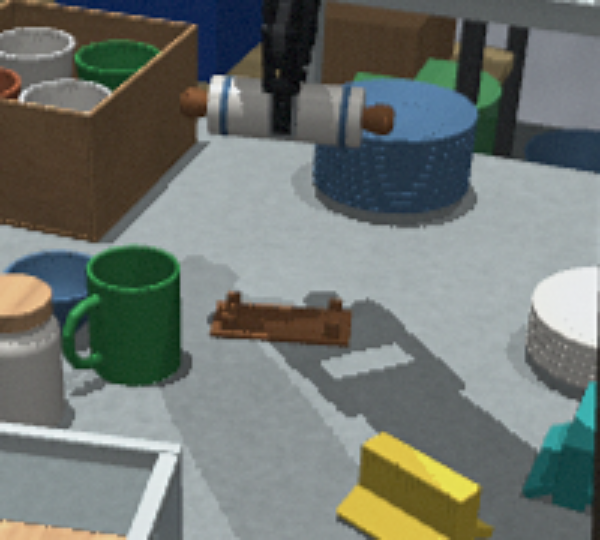

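Request:
move_arm(commands=[0,0.2,-0.5,0,0,0.3,-0.9,0,0,0.32,-1,0,0,0.32,-1,0,0,0.32,-1,0,0,0.32,-1,0,0,0.32,-1,0,0,0.32,-1,0,0,0.32,-1,0,0,0.32,-1,0,0,0.32,-1,0,0,0.32,-1,0,0,0.32,-1,0,0,0.32,-1,0,0,0.32,-1,0,0,0.32,-1,0,0,0.22,-0.7,0,0,0.1,-0.2,0,0,0,0,0])

```text
time: 20.52
eef_pos: [0.5736, 0.0529, 0.1938]
tcp_rot: [0.453, 0.543, -0.453, 0.543]
contact_force: [0.3, 1.0, -3.2]
opening: 0.525
```

```bash
python3 - <<'E'
from h import *
im=ctrl.read_camera("side");cv2.imwrite("pics/side8.png",cv2.resize(im[100:300,60:330,::-1],None,fx=2.8,fy=2.8))
delta([*case(0,-.157),.0525],YAW+np.pi/2)
E
```

```text
TCP [0.5736 0.0524 0.1937] toolx [-0. -0. -1.] y [ 0.984  0.179 -0.   ] z [ 0.179 -0.984  0.   ] zyaw -1.39 q [-0.08  0.12  1.87 -0.    1.15  1.31] F [ 0.4  0.2 -3.9] op 0.52 t 20.57
turn deg/5: -0.018936265718779512
shift units (start tool axes): [ 5.65e+00  4.00e-03 -6.10e-02]
```

View pics/side8.png

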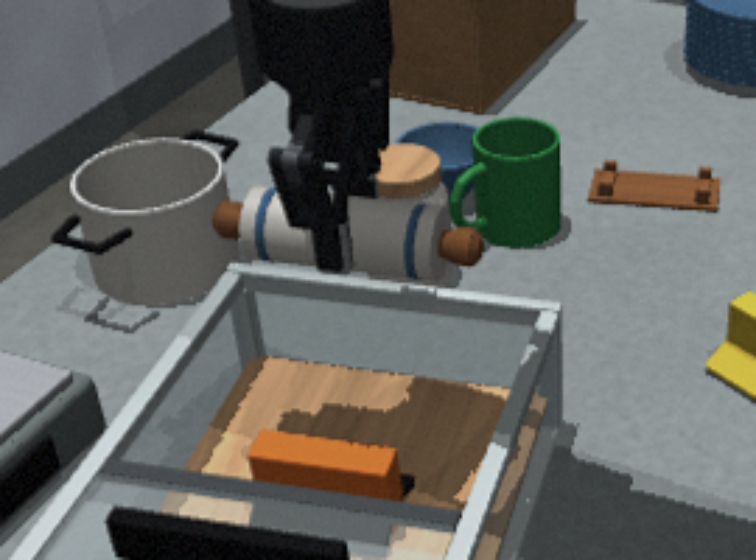

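Request:
move_arm(commands=[0.3,0,-0.05,0,0.7,0,0,0,0.8,0,0,0,0.8,0,0,0,0.8,0,0,0,0.7,0,0,0,0.6,0,0,0,0.4,0,0,0,0.2,0,0,0,0.15,0,0,0,0.05,0,0,0,0,0,0,0])

```text
time: 22.08
eef_pos: [0.5738, 0.0539, 0.0567]
tcp_rot: [0.453, 0.543, -0.453, 0.543]
contact_force: [0.3, 0.3, -3.9]
opening: 0.521
```

Request:
move_arm(commands=[0.04,0,0,0,0.03,0,0,0,0,0,0,0])

```text
time: 22.45
eef_pos: [0.5734, 0.0539, 0.0545]
tcp_rot: [0.453, 0.543, -0.453, 0.543]
contact_force: [0.5, -0.2, -2.9]
opening: 0.525
```

Request:
move_arm(commands=[0.03,0,0,0,0.03,0,0,0,0,0,0,0])

```text
time: 22.82
eef_pos: [0.5735, 0.0539, 0.053]
tcp_rot: [0.453, 0.543, -0.453, 0.543]
contact_force: [-0.3, 0.2, -3.0]
opening: 0.518
```

Request:
move_arm(commands=[0.03,0,0,0,0.03,0,0,0,0,0,0,0])

```text
time: 23.2
eef_pos: [0.5736, 0.0539, 0.0529]
tcp_rot: [0.453, 0.543, -0.453, 0.543]
contact_force: [-4.5, 0.2, 6.0]
opening: 0.523
```

Request:
move_arm(commands=[0,0,0,0,0,0,0,0,0,0,0,0], jaw=48.5)

```text
time: 23.58
eef_pos: [0.5738, 0.0539, 0.0517]
tcp_rot: [0.453, 0.543, -0.453, 0.543]
contact_force: [-0.2, -0.5, 1.0]
opening: 0.571
```

Request:
move_arm(commands=[-0.15,0,0,0,-0.15,0,0,0,0,0,0,0])

```text
time: 23.95
eef_pos: [0.5739, 0.0539, 0.0597]
tcp_rot: [0.453, 0.543, -0.453, 0.543]
contact_force: [0.2, 0.0, -0.2]
opening: 0.567
```

```bash
python3 - <<'E'
from h import *
im=ctrl.read_camera("side");cv2.imwrite("pics/side9.png",cv2.resize(im[170:310,90:290,::-1],None,fx=4,fy=4,interpolation=cv2.INTER_CUBIC))
delta([*case(0,-.139),.060],YAW+np.pi/2)
E
```

```text
TCP [0.5738 0.0539 0.0595] toolx [ 0.001  0.    -1.   ] y [0.984 0.179 0.001] z [ 0.179 -0.984  0.   ] zyaw -1.391 q [-0.08  0.3   1.94  0.    0.91  1.31] F [0.6 0.4 0.2] op 0.568 t 24.0
turn deg/5: -0.020465380662941842
shift units (start tool axes): [-0.021 -0.017 -0.721]
```

View pics/side9.png

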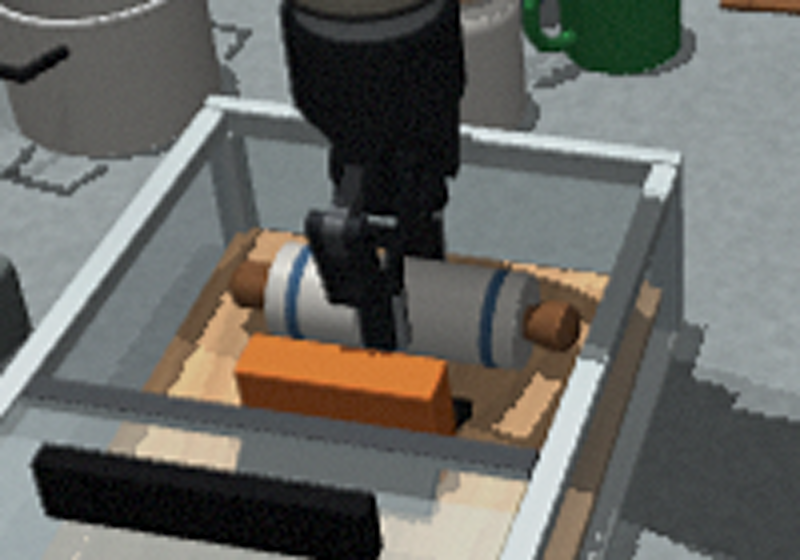

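Request:
move_arm(commands=[0,0,-0.05,0,0,0,-0.08,0,0,0,-0.08,0,0,0,-0.08,0,0,0,-0.08,0,0,0,-0.08,0,0,0,-0.08,0,0,0,-0.05,0,0,0,-0.02,0,0,0,0,0])

```text
time: 25.25
eef_pos: [0.5708, 0.0687, 0.0591]
tcp_rot: [0.453, 0.543, -0.453, 0.543]
contact_force: [0.6, -0.2, 0.2]
opening: 0.565
```

```bash
python3 - <<'E'
from h import *
im=ctrl.read_camera("side");cv2.imwrite("pics/side10.png",cv2.resize(im[170:310,90:290,::-1],None,fx=4,fy=4,interpolation=cv2.INTER_CUBIC))
im=ctrl.read_camera("top");cv2.imwrite("pics/top10.png",cv2.resize(im[90:270,130:330,::-1],None,fx=3,fy=3,interpolation=cv2.INTER_CUBIC))
delta([*case(0,-.139),.060],YAW+np.pi/2)
E
```

```text
TCP [0.5708 0.0687 0.0591] toolx [-0.  0. -1.] y [ 0.984  0.179 -0.   ] z [ 0.179 -0.984 -0.   ] zyaw -1.391 q [-0.06  0.29  1.94  0.    0.91  1.33] F [-0.2  1.   0.7] op 0.567 t 25.35
turn deg/5: -0.0203089668450779
shift units (start tool axes): [-0.036 -0.004 -0.117]
```

View pics/side10.png

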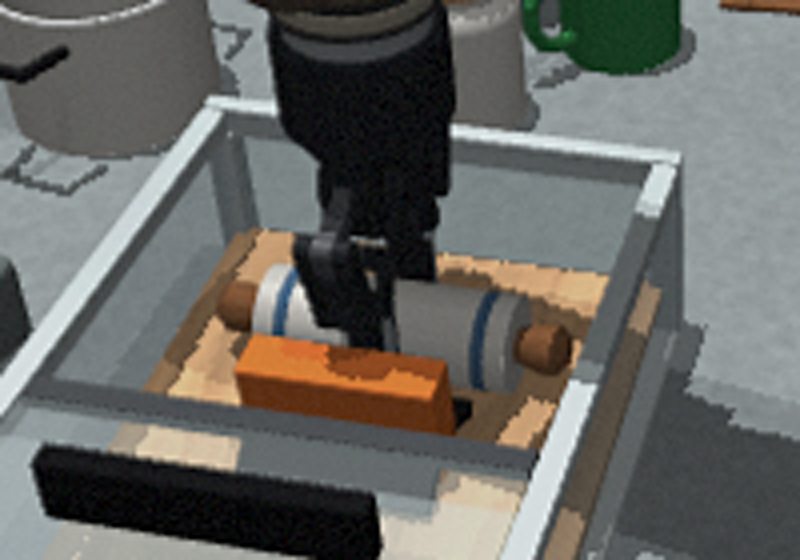

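View pics/top10.png

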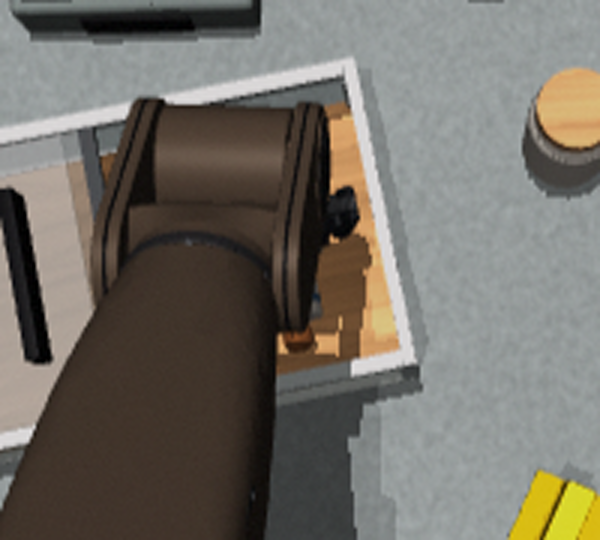

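Request:
move_arm(commands=[0,0,-0.04,0,0,0,-0.04,0,0,0,0,0,0,0,0,0])

```text
time: 25.85
eef_pos: [0.5705, 0.0707, 0.0591]
tcp_rot: [0.453, 0.543, -0.453, 0.543]
contact_force: [-0.3, 1.7, -0.1]
opening: 0.566
```

Request:
move_arm(commands=[-0.08,0,0,0,-0.08,0,0,0,-0.08,0,0,0,-0.1,0,0,0,-0.15,0,0,0,-0.3,0,0,0,-0.6,0,0,0,-1,0,0,0,-1,0,0,0,-1,0,0,0,-1,0,0,0,-0.4,0,0,0,0,0,0,0])

```text
time: 27.48
eef_pos: [0.5709, 0.0706, 0.205]
tcp_rot: [0.453, 0.542, -0.453, 0.544]
contact_force: [-0.4, -0.7, -0.2]
opening: 0.573
```

```bash
python3 - <<'E'
from h import *
im=ctrl.read_camera("side");cv2.imwrite("pics/side11.png",cv2.resize(im[170:310,90:290,::-1],None,fx=4,fy=4,interpolation=cv2.INTER_CUBIC))
im=ctrl.read_camera("top");cv2.imwrite("pics/top11.png",cv2.resize(im[90:270,130:330,::-1],None,fx=3,fy=3,interpolation=cv2.INTER_CUBIC))
delta([*case(0,.085),.19],YAW+np.pi/2)
E
```

```text
TCP [0.5699 0.0707 0.2029] toolx [-0.002  0.    -1.   ] y [ 0.984  0.179 -0.002] z [ 0.179 -0.984 -0.   ] zyaw -1.39 q [-0.05  0.11  1.87  0.    1.17  1.34] F [-0.4 -0.1 -0.6] op 0.57 t 27.57
turn deg/5: -0.019499627044083184
shift units (start tool axes): [ 5.190e-01  4.000e-03 -8.994e+00]
```

View pics/side11.png

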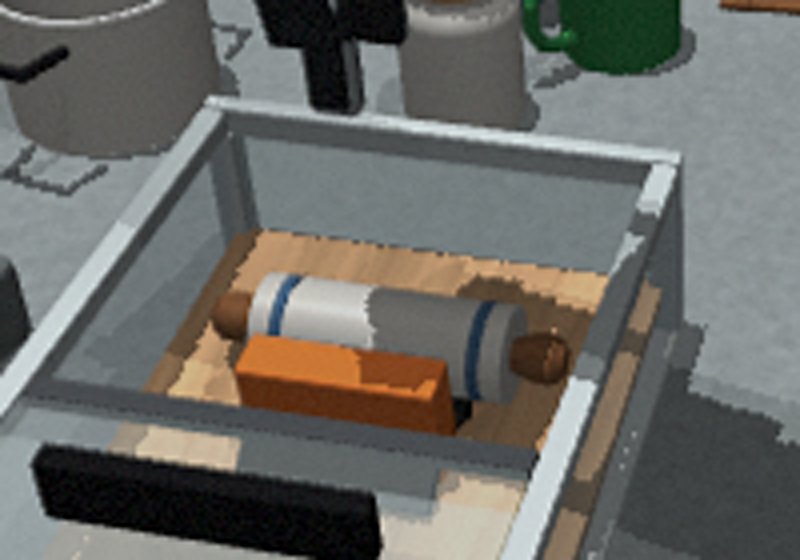

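Request:
move_arm(commands=[0,0,-0.6,0,0,0,-0.95,0,0,0,-0.95,0,0,0,-0.95,0,0,0,-0.95,0,0,0,-0.95,0,0,0,-0.95,0,0,0,-0.95,0,0,0,-0.95,0,0,0,-0.6,0,0,0,-0.2,0,0,0,0,0], jaw=0)

```text
time: 29.08
eef_pos: [0.5299, 0.292, 0.2035]
tcp_rot: [0.453, 0.543, -0.453, 0.543]
contact_force: [-0.0, 0.7, -0.4]
opening: 0.001
```

```bash
python3 - <<'E'
from h import *
im=ctrl.read_camera("side");cv2.imwrite("pics/side12.png",im[:,:,::-1])
im=ctrl.read_camera("top");cv2.imwrite("pics/top12.png",cv2.resize(im[90:270,40:280,::-1],None,fx=3.3,fy=3.3,interpolation=cv2.INTER_CUBIC))
delta([*case(0,.085),.131],YAW+np.pi/2)
E
```

```text
TCP [0.5302 0.2915 0.2037] toolx [-0. -0. -1.] y [ 0.984  0.179 -0.   ] z [ 0.179 -0.984  0.   ] zyaw -1.391 q [ 0.34  0.17  1.79 -0.    1.18  1.73] F [-0.2 -0.2 -0.5] op 0.003 t 29.18
turn deg/5: -0.025986547128791067
shift units (start tool axes): [ 2.908 -0.02  -0.022]
```

View pics/side12.png

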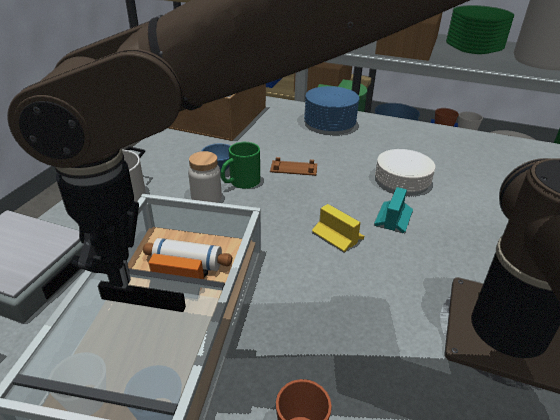

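View pics/top12.png

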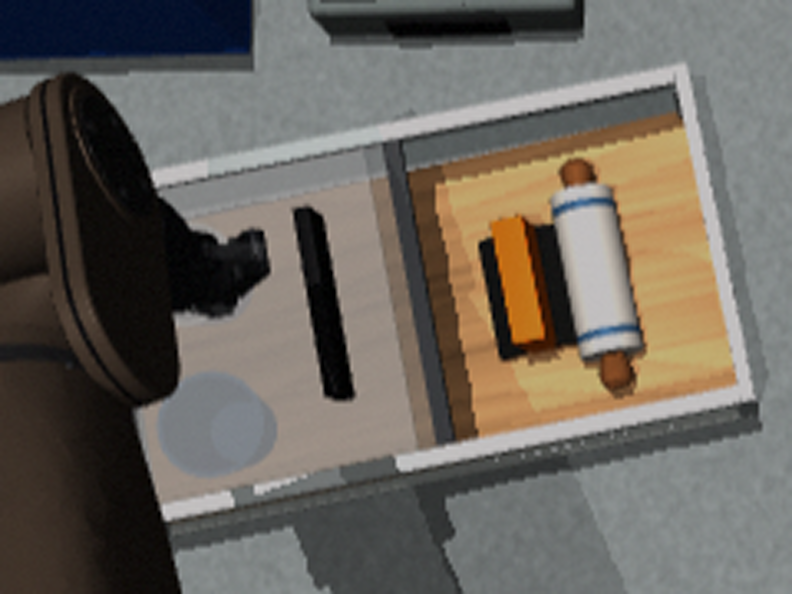

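```bash
python3 - <<'E'
from h import *
f=lambda x,y,z:incase(onz("top",(40+x/3.3,90+y/3.3),z)).round(4)
print("grips",f(577,172,.0515),f(618,372,.0515)); print("barrel",[f(*p,.0515) for p in[(552,191),(610,184),(641,346),(582,358)]])
E
```

```text
grips [ 0.0755 -0.1338] [-0.075  -0.1347]
barrel [array([ 0.0654, -0.1133]), array([ 0.0618, -0.1557]), array([-0.0599, -0.1546]), array([-0.0597, -0.1113])]
```

Request:
move_arm(commands=[0.5,0,0,0,0.7,0,0,0,0.7,0,0,0,0.5,0,0,0,0.3,0,0,0,0.15,0,0,0,0,0,0,0])

```text
time: 30.05
eef_pos: [0.5303, 0.2921, 0.1327]
tcp_rot: [0.453, 0.543, -0.453, 0.543]
contact_force: [-1.1, -0.8, 0.4]
opening: 0.004
```

```bash
python3 - <<'E'
from h import *
im=ctrl.read_camera("side");cv2.imwrite("pics/side13.png",cv2.resize(im[200:400,20:270,::-1],None,fx=3,fy=3))
delta([*case(0,-.157+.021),.131],YAW+np.pi/2)
E
```

```text
TCP [0.5304 0.2921 0.1331] toolx [ 0.001  0.    -1.   ] y [0.984 0.179 0.001] z [ 0.179 -0.984 -0.   ] zyaw -1.39 q [ 0.34  0.25  1.84 -0.    1.05  1.73] F [ 0.4 -1.3 -0.7] op -0.0 t 30.1
turn deg/5: -0.01883618544274115
shift units (start tool axes): [ 0.081 -0.019  8.844]
```

View pics/side13.png

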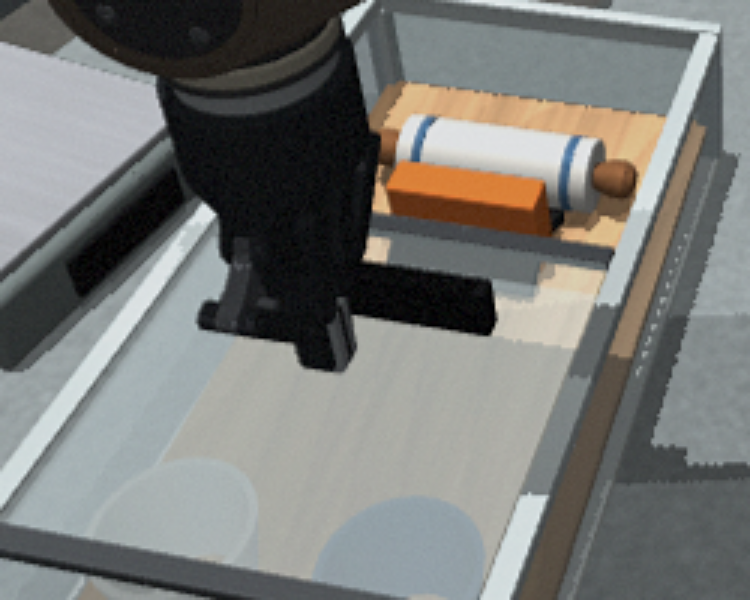

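Request:
move_arm(commands=[0,0,0.15,0,0,0,0.25,0,0,0,0.25,0,0,0,0.2,0,0,0,0.2,0,0,0,0.3,0,0,0,0.4,0,0,0,0.5,0,0,0,0.5,0,0,0,0.5,0,0,0,0.5,0,0,0,0.5,0,0,0,0.5,0])

```text
time: 31.72
eef_pos: [0.5516, 0.1743, 0.1327]
tcp_rot: [0.453, 0.543, -0.453, 0.543]
contact_force: [-0.0, 3.3, 0.9]
opening: 0.002
```

```bash
python3 - <<'E'
from h import *
im=ctrl.read_camera("side");cv2.imwrite("pics/side14.png",cv2.resize(im[160:360,60:310,::-1],None,fx=3,fy=3))
delta([*case(0,-.157+.021),.131],YAW+np.pi/2)
E
```

```text
TCP [0.5519 0.1727 0.1326] toolx [ 0.    -0.002 -1.   ] y [ 0.984  0.179 -0.   ] z [ 0.179 -0.984  0.002] zyaw -1.391 q [ 0.13  0.2   1.91 -0.    1.04  1.52] F [ 0.8 -1.2  0.1] op 0.001 t 31.77
turn deg/5: -0.024708238138183698
shift units (start tool axes): [ 0.071 -0.006  3.991]
```

View pics/side14.png

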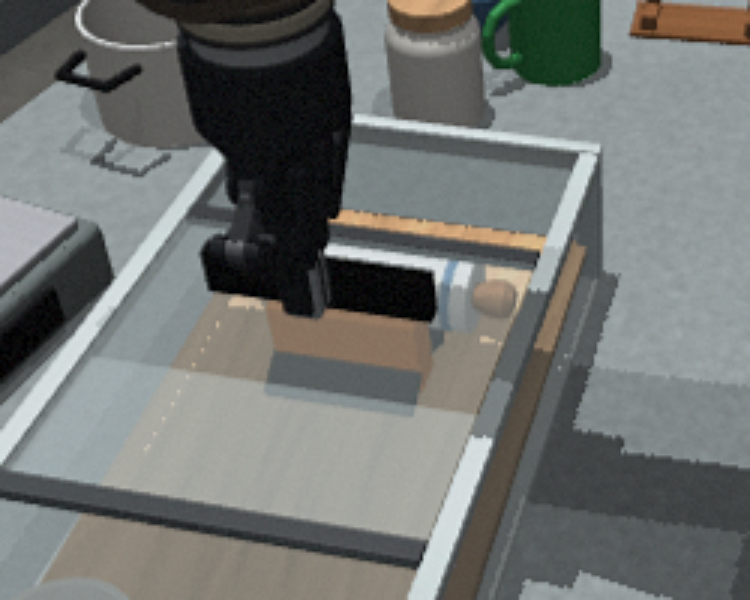

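Request:
move_arm(commands=[0,0,0.3,0,0,0,0.4,0,0,0,0.4,0,0,0,0.4,0,0,0,0.4,0,0,0,0.4,0,0,0,0.4,0,0,0,0.3,0,0,0,0.2,0,0,0,0.1,0,0,0,0.1,0,0,0,0.1,0,0,0,0,0])

```text
time: 33.4
eef_pos: [0.5671, 0.0888, 0.1325]
tcp_rot: [0.453, 0.543, -0.453, 0.543]
contact_force: [-0.4, 0.8, -0.9]
opening: 0.001
```

```bash
python3 - <<'E'
from h import *
im=ctrl.read_camera("side");cv2.imwrite("pics/side15.png",cv2.resize(im[160:360,60:310,::-1],None,fx=3,fy=3))
delta([*case(0,-.157+.021),.131],YAW+np.pi/2)
E
```

```text
TCP [0.5671 0.0888 0.1325] toolx [-0.    -0.001 -1.   ] y [ 0.984  0.179 -0.   ] z [ 0.179 -0.984  0.001] zyaw -1.39 q [-0.02  0.19  1.92 -0.    1.04  1.37] F [-0.7  1.4  0.8] op -0.001 t 33.45
turn deg/5: -0.017801117829740386
shift units (start tool axes): [ 0.062 -0.003  0.579]
```

View pics/side15.png

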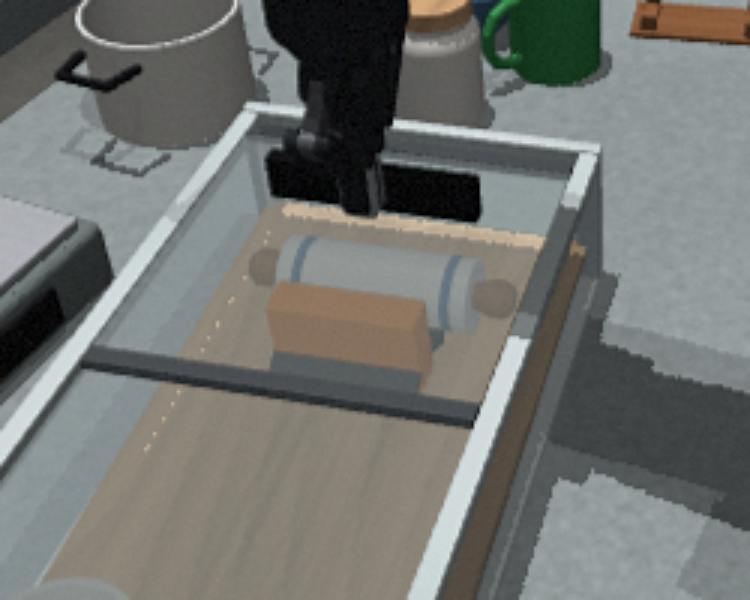

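Request:
move_arm(commands=[0,0,0.1,0,0,0,0.1,0,0,0,0.1,0,0,0,0.06,0])

```text
time: 33.95
eef_pos: [0.5687, 0.08, 0.1326]
tcp_rot: [0.453, 0.543, -0.453, 0.543]
contact_force: [-0.1, 2.0, 0.1]
opening: 0.001
```

Request:
move_arm(commands=[0,0,0.06,0,0,0,0.06,0,0,0,0,0])

```text
time: 34.33
eef_pos: [0.5693, 0.077, 0.1325]
tcp_rot: [0.453, 0.543, -0.453, 0.543]
contact_force: [0.4, 1.4, 0.4]
opening: 0.001
```

Request:
move_arm(commands=[0,0,0.06,0,0,0,0.04,0,0,0,0,0])

```text
time: 34.7
eef_pos: [0.5697, 0.0746, 0.1326]
tcp_rot: [0.453, 0.543, -0.453, 0.543]
contact_force: [-0.7, 1.3, 0.8]
opening: 0.001
```

Request:
move_arm(commands=[0,0,0.06,0,0,0,0.06,0,0,0,0,0])

```text
time: 35.08
eef_pos: [0.5698, 0.0742, 0.1326]
tcp_rot: [0.454, 0.544, -0.452, 0.541]
contact_force: [-1.5, 9.5, 1.7]
opening: 0.001
```

Request:
move_arm(commands=[0,0,0.06,0,0,0,0.06,0,0,0,0,0])

```text
time: 35.45
eef_pos: [0.5698, 0.074, 0.1327]
tcp_rot: [0.456, 0.546, -0.451, 0.539]
contact_force: [-2.3, 17.2, 2.2]
opening: 0.001
```

The force rose from 1.4 N to 17 N without any motion, so the hatch is against its stop. I'll back off and raise the tool.

Request:
move_arm(commands=[0,0,-0.2,0,0,0,-0.4,0,0,0,-0.5,0,0,0,-0.2,0,-0.5,0,0,0,-1,0,0,0,-1,0,0,0,-1,0,-0.5,0,-0.5,0,-1,0,0,0,-1,0,0,0,-1,0,0,0,-1,0,0,0,-1,0,0,0,-1,0,0,0,-1,0,0,0,-0.5,0])

```text
time: 37.45
eef_pos: [0.5292, 0.2984, 0.2335]
tcp_rot: [0.453, 0.543, -0.452, 0.543]
contact_force: [-0.3, -0.4, 0.4]
opening: 0.004
```

```bash
python3 - <<'E'
from h import *
a=ctrl.read_camera("side")[:,:,::-1];cv2.imwrite("pics/side16.png",cv2.resize(a[160:360,60:310],None,fx=3,fy=3));cv2.imwrite("pics/side16f.png",a)
im=ctrl.read_camera("top");cv2.imwrite("pics/top16f.png",im[:,:,::-1]);cv2.imwrite("pics/top16.png",cv2.resize(im[90:270,40:280,::-1],None,fx=3.3,fy=3.3,interpolation=cv2.INTER_CUBIC))
delta([*case(0,.085),.131],YAW+np.pi/2)
E
```

```text
TCP [0.5291 0.2983 0.2332] toolx [ 0.001  0.    -1.   ] y [0.984 0.181 0.001] z [ 0.181 -0.984  0.   ] zyaw -1.389 q [ 0.35  0.15  1.76 -0.    1.23  1.74] F [-0.2  0.  -0.2] op 0.003 t 37.55
turn deg/5: -0.005326665410990913
shift units (start tool axes): [ 4.086 -0.029  0.254]
```

View pics/side16.png

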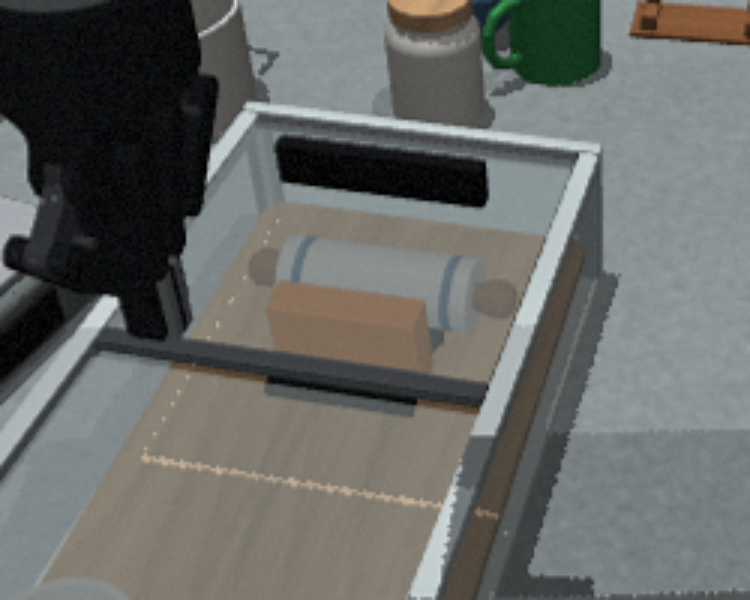

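View pics/top16.png

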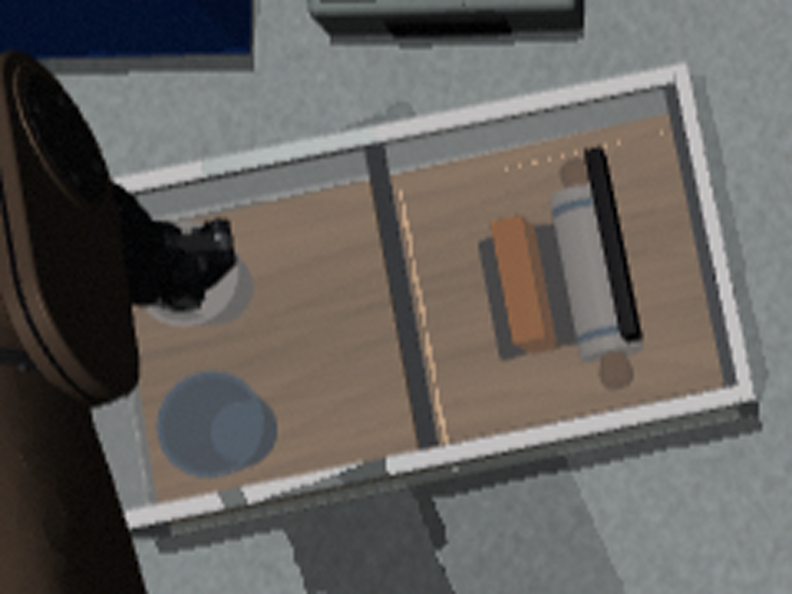

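View pics/side16f.png

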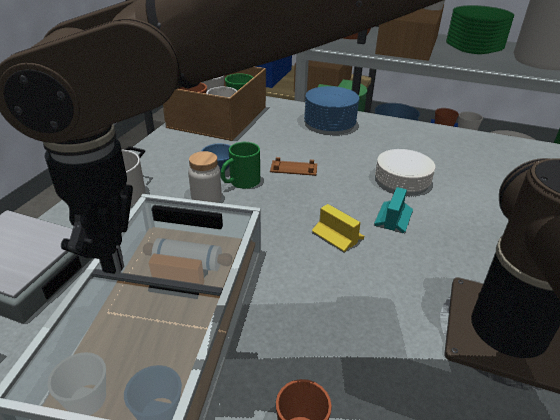

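```bash
python3 - <<'E'
from h import *
f=lambda x,y,z:incase(onz("top",(40+x/3.3,90+y/3.3),z)).round(4)
P=[f(*p,.137) for p in[(586,150),(604,149),(640,337),(620,338)]];print("bar",P,np.mean(P,0),"opening",np.mean(P,0)[1]+.157)
print("pin grips",f(574,173,.0515),f(617,371,.0515),"fin",np.mean([f(*p,.081) for p in[(492,219),(522,215),(548,338),(515,345)]],0))
E
```

```text
bar [array([ 0.0634, -0.1506]), array([ 0.0615, -0.1625]), array([-0.068 , -0.1614]), array([-0.0659, -0.1483])] [-0.00225 -0.1557 ] opening 0.0012999999999999956
pin grips [ 0.0753 -0.1316] [-0.0742 -0.1341] fin [-0.000475 -0.082175]
```

The bar measures 1 mm from the shut position, and the pin and chock haven't moved. I'm handing in.

```bash
python3 - <<'E'
from plant import ctrl
print(ctrl.sign_off())
E
```

```text
the job is handed in; nothing more can be done
None
```

The job is done and handed in at about 37.6 s of the 67 s allowed.

- **Chock:** The orange chock stands on the board square across the slope, its mid-plane at about case y = -85 mm.
- **Pin:** I set it on the board about 20 mm uphill of the chock. I then let it roll down inside the loosely opened fingers to within about 2 mm of the toe before lifting away. Its axis measured about 49 mm from the chock's mid-plane, against the 50 mm expected for contact.
- **Hatch:** I pushed it by its bar until the force rose from about 1.4 N to 17 N with no further motion. The camera put the opening at 1 mm, within measuring error.

After the hatch was shut, the last pictures showed the chock unmoved. The pin was still against it, with one end reading about 2 mm different through the glass. The mug and jar stood where they were. The bowl was partly hidden behind them, but I did not go near it. The arm was clear of everything. No check failed.

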